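Open the dial padlock on its bench cradle

TASK

Set the closed brass padlock on the sloped cradle of the bench stand, dial up and shackle at the high end, and let go of it. There, turn its dial until the pointer clicks into the notch facing the shackle, pull the shackle fully open, and lift the open padlock well clear (a good hand's breadth) above the cradle. Finish while still holding it up in the gripper, shackle open; leave the other things on the bench where they are.

Things in the scene. Friction and masses are not known exactly. Their poses are not given: they have to be found in the camera images.
- lock: Brass padlock, a block 72 (x) by 56 (y) by 30 mm (z), 0.4 to 0.6 kg in all; starts flat on the bench, dial up. Origin: centre of its underside; +x towards the shackle, +z out of the dial face; the dial axis is z through the origin. A dark index rib on the face between dial and shackle marks the opening notch. The two sides 56 mm apart are bare and can be gripped.
- dial (a joint): Dial angle, rad, counter-clockwise positive seen on the face; 0: pointer faces the shackle (opening notch). Sprung notches at -0.7, 0, 0.7, 1.4; end stops -0.85, 1.6. Starts between 0.6 and 1.45; let go, it tends to the nearest notch. Turning takes less than 0.1 N m. The shackle is free only within about 0.12 rad of 0.
- dial_top (a point): Centre of the top of the dial's grip bar, on the dial axis, 52 mm above the lock's underside; turns with the dial (x towards the pointer). The steel bar is 12 mm wide, 40 mm long, 18 mm high, one end pointed with a dark dot; it stands on a disc 46 mm across whose top is 34 mm above the underside.
- dial_pointer (a point): Pointed end of the dial's grip bar, on its top, 20 mm from the dial axis.
- shackle (a joint): How far the shackle is pulled out along the lock's +x, m: 0 shut, 0.018 fully out at its stop (it stays attached, and then draws the lock along). About 1 N of friction, no spring: it stays where it is left. With the dial off the notch it gives only about 1.5 mm.
- shackle_grip (a point): Midway between the two straight shackle legs, 54 mm from the lock's origin along +x when shut, 15 mm above its underside; moves with the shackle, axes as the lock. Legs: steel bars 9 mm thick along x, 41 mm over their outsides, straight for 30 mm from the body's end; the bow's far end is 86 mm from the lock's origin when shut.
- stand: Fixed stand: base 110 x 100 mm, post, aluminium cradle on top. Origin: centre of the base's underside. The bed slopes 25 degrees, rising along the stand's +x, level along y; 34 mm wide with 40 mm long finger gaps at mid-length. Cross arms at both ends carry cheeks 61 mm apart, 8 mm above the bed; 12 mm high end stop at the low end. The bed ends 34 mm up-slope from the seat: free below the shackle.
- seat (a point): Point on the cradle bed, 100 mm above the bench, where the centre of the lock's underside lies when the lock touches the low end stop. Axes as the stand (not tilted).
- spool: Metal spool, 52 mm wide, 40 mm high; a bystander, leave it alone. Origin: underside centre.
- paste_jar: White jar, 48 mm wide, 45 mm high; a bystander, leave it alone. Origin: underside centre.
- flux_bottle: Small amber bottle, 32 mm wide, 85 mm high; a bystander, leave it alone. Origin: underside centre.
- screwdriver: Screwdriver lying flat, 170 mm long; a bystander, leave it alone. Origin: underside centre.
- tweezers: Steel tweezers lying flat, 130 mm long; a bystander, leave it alone. Origin: underside centre.
- parts_tray: Grey open tray, 100 by 75 by 28 mm; a bystander, leave it alone. Origin: underside centre.
- swab_cup: White cup, 56 mm wide, 60 mm high; a bystander, leave it alone. Origin: underside centre.
Things that resemble listed ones, but are neither listed nor needed, are in the scene too. Leave any orange or turquoise look-alike of the stand alone.

How it is judged:
By the outcome, as a careful person would: the job done as asked, in the order asked, and still so for the second after the job is handed in, while the arm keeps its last pose, push and grip.
It also fails if it takes over 66 s, if anything falls off the work surface, if the arm or the gripper's body presses on something with over 40 N, if the wrist force passes 120 N, or if a joint passes its speed limit or range.

ROBOT

A 7-joint arm with a two-finger parallel gripper is mounted at the origin on the work surface. World frame = base frame: x ahead of the robot, y to its left, z up, the work surface at z = 0. Lengths are in m, angles in rad, forces in N, time in s.
With the tool pointing down it reaches from about 0.4 to 0.875 m from the base axis. Payload 19.3 kg.
Tool frame: the origin (TCP) lies midway between the tips of the shut fingers; the grasp point (between the pads) lies 19 mm behind it (tcp_to_grasp is the z of the grasp point in the tool frame, in m); z points along the fingers, y is the line along which they close (so a half turn about z gives the same grasp; the last joint's range is limited). The gripper opens to 85 mm and grips with 20 to 120 N. Pads are 22 mm wide; open, the fingers measure 114 mm over their backs; the gripper's body (76 mm by 85 mm) begins 54 mm behind the grasp point. The pads swing forward as they close: fully open they stand 13 mm farther back than shut.
Start: joints at [-1.225, 0.521, -0.036, 1.599, 0.021, 1.021, -0.113], TCP at [0.252, 0.572, 0.231] pointing down, gripper open.
Joint ranges: [-2.91, 2.91], [-0.3, 2.13], [-1.5, 1.42], [0.17, 2.43], [-1.26, 4.41], [0.16, 1.93], [-2.52, 2.52]. Speed limits (rad/s): [1.89, 1.89, 2.39, 2.39, 3.01, 3.01, 3.01].

INTERFACE

Orientations are given as [roll, pitch, yaw] about the fixed x, y, z axes, in that order (R = Rz(yaw) Ry(pitch) Rx(roll)).
In Python, from workcell import * gives the robot as it stands.
- The arm moves only by the tool send_rows, never from a script. Its argument "increments" is a list of rows, each a list of 3 entries, a list of its own where there are three numbers: the shift along the tool's x, y, z in mm, then the turn, a rotation vector about the tool's x, y, z in degrees, then the gripper's target within -1 to 1 (fully open at 1, half-way at 0, shut at -1). In form: [[[x, y, z], [wx, wy, wz], grip], ...]. A call has 1 to 10 rows; each row is the pose to reach, as a shift and turn from the pose commanded when the call began, along the tool's axes at that moment; what a row does not reach only later rows make up. A row lasts 1/10 s, in which the tool goes at most 50 mm and 8.59 degrees, less where a joint would pass 70% of its speed; a pose out of reach is approached as far as the arm can. A call with a gripper value outside its range is refused whole. The fingers move at their own pace and stop on an object; "newtons" is the grip in N (left out, the last holds). Time passes only in rows, so rows that repeat a pose let the fingers close. It gives the time, the measured TCP pose, the force, the opening and the grip force at its end, in the units of the state.
- observe(): the state, without advancing time (a new reading comes with each control period).
- grab_frame(name): name is "side" or "top" or "wrist"; returns the picture (384x512x3 uint8, blue, green, red); there is no depth.
- camera_params(name): a dict with "fovy" (degrees; the focal length in pixels is half the picture's height over the tangent of half this angle, whatever the lens; pixels are square), "cx", "cy" (the principal point, pixels), "extrinsics" (4x4, takes a point from world to camera coordinates). Camera axes: x right, y down, z forward; pixel columns grow to the right and rows downward; lengths in m; the calibration is good to about 2 mm. The wrist camera is an equidistant fisheye: a pixel r from the principal point sees the ray r / f radians off the axis. A picture is of the moment at which its call begins: read the wrist's pose just before it. camera_params takes no time and is no camera call; for the wrist camera it gives the pose at the moment of the call.
- job_done(): hands the job in; it is judged then, once.
The state is a dict: "clock": time; "qpos": joint angles; "qd": joint speeds; "joint_efforts": joint torques, N m; "position": TCP position; "tool_rot": TCP orientation; "force": force on the tool from outside, world axes, zero at the start; "moment": the same for the moment, N m; "grip_width": finger opening in m; "finger_force": force on a finger pad.
Only numpy, scipy, OpenCV 4.12 (cv2) and the standard library are available. Lean on these libraries where they do the work, as an engineer would, in place of code of your own. Each camera call takes 0.05 s, during which the arm holds its last target. There are 200 camera calls.

## Working session

There is one attempt and no reset: what is moved stays moved. The work goes in short steps, Python scripts to look and compute and a tool call to move; the robot and the scene stay as the last step left them, time stands still between calls to the robot, and variables do not carry over. Pictures are saved under pics/ and viewed, at most 10 in all, crops included, and the job is handed in when it is done.

Besides the shell and the picture viewer there is one more tool, called after "Call:" as name(argument=value, ...), one argument or row to a line, values as JSON. send_rows: Moves the arm, as the interface text tells. Its arguments: {"type":"object","properties":{"increments":{"type":"array"},"newtons":{"type":"number"}},"required":["increments"]}

```bash
ls; mkdir -p pics
python3 - <<'E'
from workcell import *
import cv2,numpy as np
s=observe();print(s)
a=[grab_frame(n) for n in("side","top")]
for n in("side","top","wrist"):
    c=camera_params(n);print(n,c['fovy'],c['cx'],c['cy'],np.round(c['extrinsics'],4).tolist())
w=grab_frame("wrist")
cv2.imwrite("pics/top.png",cv2.resize(a[1],(800,600)));cv2.imwrite("pics/side.png",cv2.resize(a[0],(800,600)))
for n,i in zip(("s","t","w"),a+[w]):cv2.imwrite(f"raw_{n}.png",i)
E
```

```text
pics
{'clock': 0.0, 'qpos': array([-1.22517029,  0.52205655, -0.03633897,  1.60000611,  0.02120002,
        1.02108134, -0.11280623]), 'qd': array([-0.00108886,  0.00047034, -0.00223004, -0.00217701,  0.00052417,
        0.00011066, -0.00105133]), 'joint_efforts': array([ 6.29816532e-04, -9.27110767e+01,  1.98032632e+00, -3.69925082e+01,
        1.77948049e-02,  8.33922182e-03, -2.88080923e-05]), 'position': array([0.25235719, 0.57141825, 0.23069977]), 'tool_rot': array([-3.14042882e+00,  7.69717483e-05,  2.72576046e+00]), 'force': array([-0.54285851, -0.16019218,  0.39822007]), 'moment': array([-0.01865041, -0.01720345,  0.00479424]), 'finger_force': 0.0, 'grip_width': 0.0853861497469323}
side 46.95472154090988 252.7715464199277 194.97214517230856 [[0.984, -0.1771, -0.0178, -0.458], [-0.1108, -0.5309, -0.8402, 0.1567], [0.1393, 0.8287, -0.5421, 1.2802], [0.0, 0.0, 0.0, 1.0]]
top 47.555827659278954 255.0692022556307 196.15291219408564 [[0.0158, -0.9999, -0.0003, 0.0332], [-0.9884, -0.0156, -0.1508, 0.4885], [0.1507, 0.0027, -0.9886, 1.4547], [0.0, 0.0, 0.0, 1.0]]
wrist 65.70646984690485 250.0790793491432 190.19577580964852 [[0.4044, 0.9146, -0.001, -0.6244], [0.8684, -0.3836, 0.3143, -0.0406], [0.2871, -0.128, -0.9493, 0.3795], [0.0, 0.0, 0.0, 1.0]]
```

View pics/top.png

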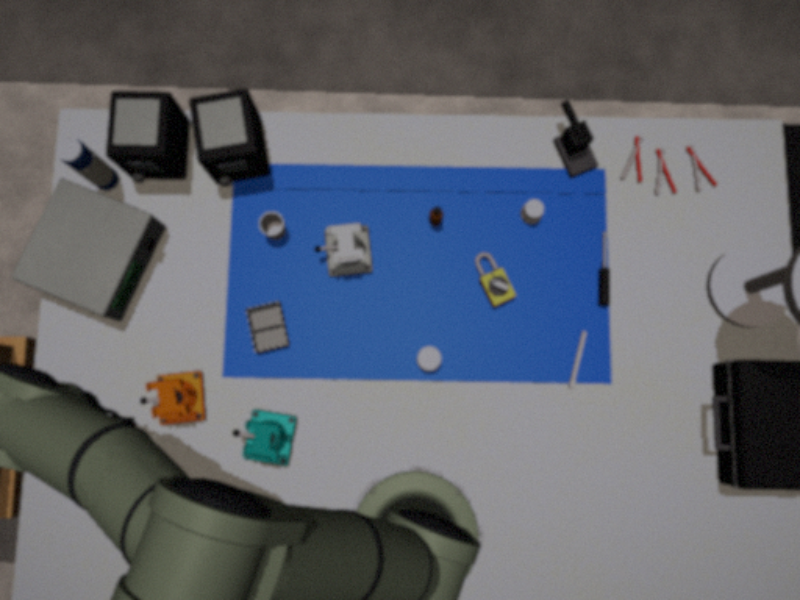

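View pics/side.png

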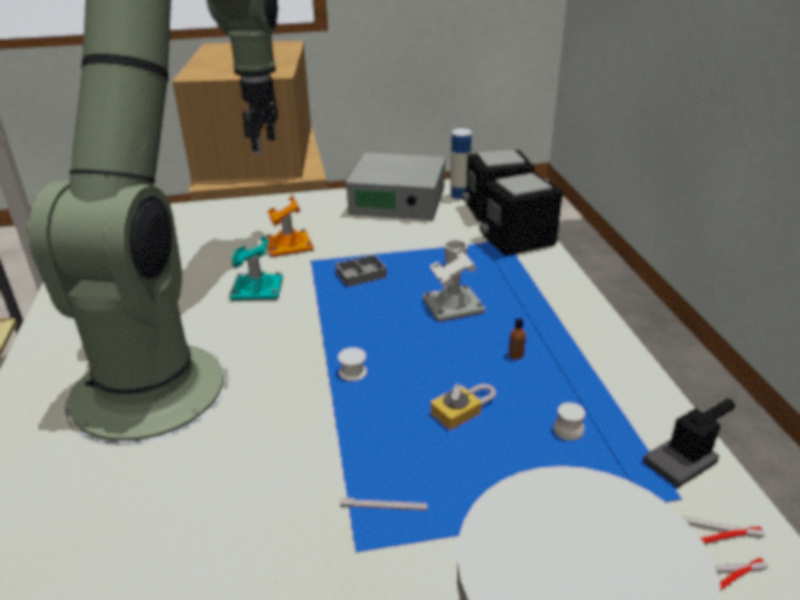

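Top view (800x600 px): lock at (497,290) with its shackle towards (485,258), grey stand at (348,250), orange and turquoise look-alikes at lower left. Side view: lock at (456,406), stand cradle at (455,268).

```bash
cat > h.py <<'E'
from workcell import *
import cv2,numpy as np
from scipy.spatial.transform import Rotation as R
def ray(c,uv,fish=False):
    f=192/np.tan(np.radians(c['fovy'])/2); d=np.array([uv[0]-c['cx'],uv[1]-c['cy']])/f
    if fish:
        r=np.hypot(*d); v=np.r_[d/r*np.sin(r),np.cos(r)] if r>1e-9 else np.array([0,0,1.])
    else: v=np.r_[d,1]
    E=np.array(c['extrinsics']); o=-E[:3,:3].T@E[:3,3]; v=E[:3,:3].T@v
    return o,v/np.linalg.norm(v)
def onz(c,uv,z,fish=False):
    o,v=ray(c,uv,fish); return o+v*(z-o[2])/v[2]
def tri(r1,r2):
    A=sum(np.eye(3)-np.outer(v,v) for o,v in(r1,r2)); b=sum((np.eye(3)-np.outer(v,v))@o for o,v in(r1,r2))
    return np.linalg.solve(A,b)
def proj(c,p,fish=False):
    f=192/np.tan(np.radians(c['fovy'])/2);E=np.array(c['extrinsics']);q=E[:3,:3]@p+E[:3,3]
    if fish:
        n=np.hypot(q[0],q[1]);t=np.arctan2(n,q[2]);d=q[:2]/n*t
    else:d=q[:2]/q[2]
    return d*f+[c['cx'],c['cy']]
def delta(p,rot):
    """tool-frame shift mm and rotvec deg from the current pose to (p, Rotation)"""
    s=observe();T=R.from_euler('xyz',s['tool_rot'])
    print('shift',np.round(T.inv().apply(np.array(p)-s['position'])*1e3,1),'turn',np.round((T.inv()*rot).as_rotvec(degrees=True),2))
def axes(zt,yt):
    """tool rotation from z direction and approx y (closing) direction"""
    z=np.array(zt,float);z/=np.linalg.norm(z);y=np.array(yt,float);y-=z*(y@z);y/=np.linalg.norm(y)
    return R.from_matrix(np.c_[np.cross(y,z),y,z])
E
python3 - <<'E'
from h import *
t=cv2.imread('raw_t.png');s=cv2.imread('raw_s.png')
ct=camera_params('top');cs=camera_params('side')
m=cv2.inRange(cv2.cvtColor(t,cv2.COLOR_BGR2HSV),(20,100,80),(35,255,255))
k=cv2.findContours(m,0,2)[0];k=max(k,key=cv2.contourArea)
r=cv2.minAreaRect(k);print(r)
print('lock',onz(ct,r[0],.03), [np.round(onz(ct,b,.03)[:2],4).tolist() for b in cv2.boxPoints(r)])
print('bow',onz(ct,np.array([484,255])/1.5625,.015))
print('stand',onz(ct,np.array([348,250])/1.5625,.1))
print('stand tri',tri(ray(ct,np.array([348,250])/1.5625),ray(cs,np.array([455,268])/1.5625)))
a=cv2.resize(t[130:190,190:250],(400,400),interpolation=2);b=cv2.resize(s[155:215,260:320],(400,400),interpolation=2)
cv2.imwrite('pics/st.png',np.hstack([a,b]))
E
```

```text
((317.9000244140625, 183.300048828125), (20.124608993530273, 14.758047103881836), 63.43495178222656)
lock [ 0.53735662 -0.17545214  0.03      ] [[0.5568, -0.1372], [0.5808, -0.183], [0.518, -0.2136], [0.4942, -0.168]]
bow [ 0.61148444 -0.14942185  0.015     ]
stand [0.59802746 0.14996732 0.1       ]
stand tri [0.6095364  0.14865541 0.09979922]
```

View pics/st.png

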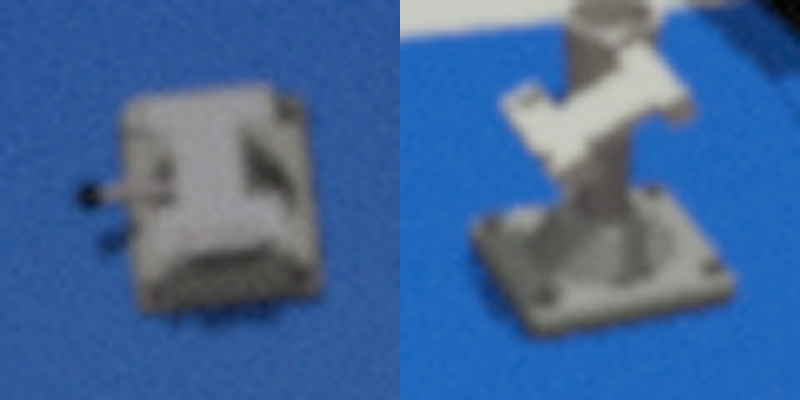

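Crop: the cradle rises towards +x (up in the top view), with a knobbed lever on its +y side. I'll look at the stand closely with the wrist camera first, on the way to the lock.

Run:
```python
from h import *
delta([.58,.15,.29],axes([0,0,-1],[0,-1,0]))
```

```text
shift [-470.  -253.3  -58.9] turn [-1.0000e-02  7.0000e-02  1.5618e+02]
```

Call:
send_rows(
  increments=[
    [[-470, -253, -59], [0, 0, 156], 1],
    [[-470, -253, -59], [0, 0, 156], 1],
    [[-470, -253, -59], [0, 0, 156], 1],
    [[-470, -253, -59], [0, 0, 156], 1],
    [[-470, -253, -59], [0, 0, 156], 1],
    [[-470, -253, -59], [0, 0, 156], 1],
    [[-470, -253, -59], [0, 0, 156], 1],
    [[-470, -253, -59], [0, 0, 156], 1],
    [[-470, -253, -59], [0, 0, 156], 1],
    [[-470, -253, -59], [0, 0, 156], 1],
  ],
)

```text
clock: 1.15
position: [0.5585, 0.1778, 0.2866]
tool_rot: [3.142, -0.0, 1.22]
force: [1.5, 1.1, 0.4]
grip_width: 0.0856
finger_force: 0.0
```

Run:
```python
from h import *
s=observe();print(s['qpos'],s['position'],s['tool_rot'])
delta([.58,.15,.29],axes([0,0,-1],[0,-1,0]))
```

```text
[-0.71143101  0.43380133  0.42888531  1.65698837 -0.19818467  1.0938732
 -0.57713103] [0.55846531 0.17775602 0.28656177] [ 3.14157270e+00 -1.77362097e-04  1.21989233e+00]
shift [-18.7  29.8  -3.4] turn [-1.000e-02 -1.000e-02  6.989e+01]
```

Call:
send_rows(
  increments=[
    [[-19, 30, -3], [0, 0, 70], 1],
    [[-19, 30, -3], [0, 0, 70], 1],
    [[-19, 30, -3], [0, 0, 70], 1],
    [[-19, 30, -3], [0, 0, 70], 1],
    [[-19, 30, -3], [0, 0, 70], 1],
    [[-19, 30, -3], [0, 0, 70], 1],
    [[-19, 30, -3], [0, 0, 70], 1],
    [[-19, 30, -3], [0, 0, 70], 1],
    [[-19, 30, -3], [0, 0, 70], 1],
    [[-19, 30, -3], [0, 0, 70], 1],
  ],
)

```text
clock: 2.15
position: [0.5793, 0.1516, 0.289]
tool_rot: [3.141, 0.0, 0.007]
force: [0.4, 0.7, 0.5]
grip_width: 0.0856
finger_force: 0.0
```

Run:
```python
from h import *
import pickle
s=observe();print(s['qpos'],s['position'],s['tool_rot'])
c=camera_params('wrist');w=grab_frame('wrist');pickle.dump(c,open('c1.pkl','wb'));cv2.imwrite('w1.png',w)
cv2.imwrite('pics/w1.png',cv2.resize(w,(800,600),interpolation=2))
delta([.53,-.175,.25],axes([0,0,-1],[np.cos(np.radians(-68)),np.sin(np.radians(-68)),0]))
```

```text
[-0.8434032   0.52019365  0.73809992  1.62891749 -0.37645058  1.14050131
 -1.57496319] [0.57930149 0.1515901  0.28899175] [3.14115917e+00 3.67399013e-04 7.47988733e-03]
shift [-52.  326.1  39.2] turn [ 1.000e-02  1.000e-02 -2.153e+01]
```

View pics/w1.png

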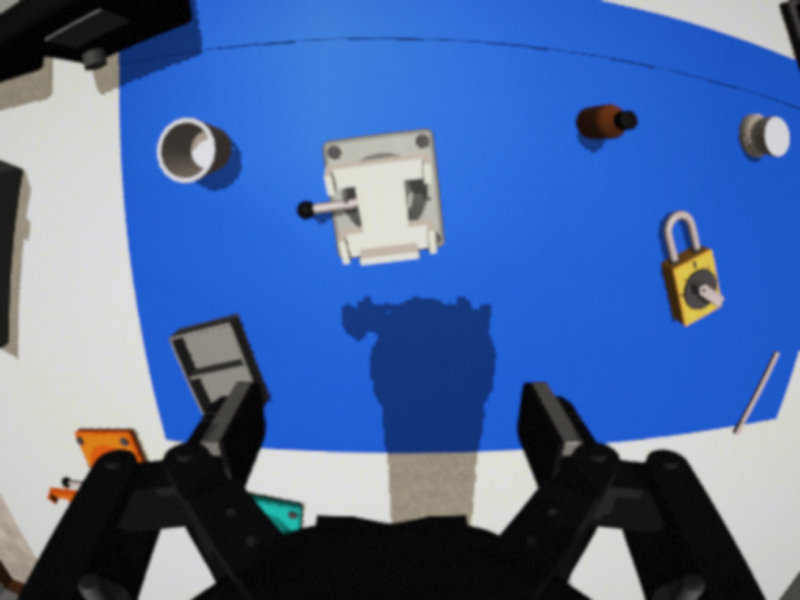

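Wrist view: stand base corners (325,143), (432,130), (442,243), cradle opening centred near (385,208), lever knob at (305,210). The lock is at (693,285), shackle bow at (681,215), dial pointer towards (717,298). I'll enlarge both.

Run:
```python
from h import *
import pickle
c=pickle.load(open('c1.pkl','rb'));w=cv2.imread('w1.png')
a=cv2.resize(w[75:180,185:290],(420,420),interpolation=2);b=cv2.resize(w[125:220,405:490],(376,420),interpolation=2)
cv2.imwrite('pics/w1c.png',np.hstack([a,b]))
print('knob',tri(ray(c,(195.2,134.4),1),ray(camera_params('top'),(203.2,159.25))))
for p in [(325,143),(432,130),(442,243)]:print('base',onz(c,np.array(p)/1.5625,.012,1))
```

```text
knob [0.61066642 0.22132972 0.05396259]
base [0.66611484 0.21044691 0.012     ]
base [0.67798295 0.11548868 0.012     ]
base [0.57487123 0.10404353 0.012     ]
```

View pics/w1c.png

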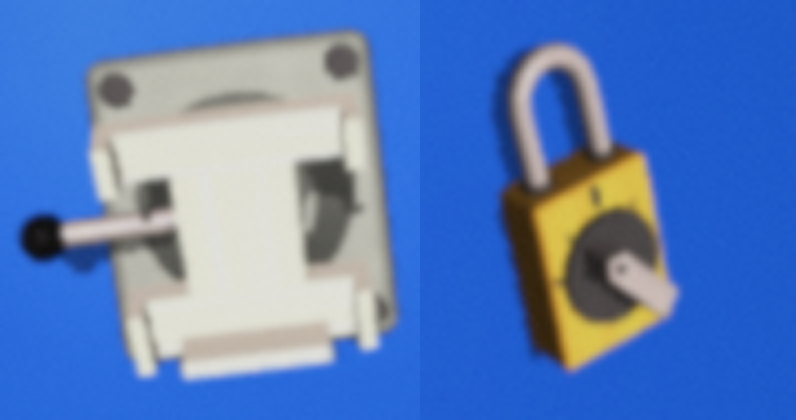

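Call:
send_rows(
  increments=[
    [[-52, 326, 39], [0, 0, -22], 1],
    [[-52, 326, 39], [0, 0, -22], 1],
    [[-52, 326, 39], [0, 0, -22], 1],
    [[-52, 326, 39], [0, 0, -22], 1],
    [[-52, 326, 39], [0, 0, -22], 1],
    [[-52, 326, 39], [0, 0, -22], 1],
    [[-52, 326, 39], [0, 0, -22], 1],
    [[-52, 326, 39], [0, 0, -22], 1],
    [[-52, 326, 39], [0, 0, -22], 1],
    [[-52, 326, 39], [0, 0, -22], 1],
  ],
)

```text
clock: 3.2
position: [0.5291, -0.1738, 0.2503]
tool_rot: [-3.141, -0.0, 0.391]
force: [-0.2, 0.5, 0.0]
grip_width: 0.0849
finger_force: 0.0
```

Run:
```python
from h import *
import pickle
c=pickle.load(open('c1.pkl','rb'))
q=lambda u,v,z:onz(c,(u/4+185,v/4+75),z/1e3,1)[:2]*1e3
for n,a,b,z in [('hi',(108,130),(340,108),114.4),('lo',(180,345),(330,322),84.8),('stoptop',(185,362),(333,340),95.7)]:
    A,B=q(*a,z),q(*b,z);d=A-B;print(n,(A+B)/2,np.hypot(*d),np.degrees(np.arctan2(-d[0],d[1])))
# cheek tops
for n,l,r,z in [('ckhi',(103,175),(354,142),113),('cklo',(139,345),(367,320),99)]:
    A,B=q(*l,z),q(*r,z);print(n,(A+B)/2,np.hypot(*(A-B)))
s=observe();c=camera_params('wrist');w=grab_frame('wrist');pickle.dump(c,open('c2.pkl','wb'));cv2.imwrite('w2.png',w)
print(s['position'])
m=cv2.inRange(cv2.cvtColor(w,cv2.COLOR_BGR2HSV),(20,100,60),(35,255,255));k=max(cv2.findContours(m,0,2)[0],key=cv2.contourArea)
x,y,ww,hh=cv2.boundingRect(k);print(x,y,ww,hh)
x0,y0=max(x-20,0),max(y-50,0);a=w[y0:y0+hh+70,x0:x0+ww+40];f=min(800/a.shape[1],600/a.shape[0]);print(x0,y0,f)
cv2.imwrite('pics/w2.png',cv2.resize(a,None,fx=f,fy=f,interpolation=2))
```

```text
hi [650.35853523 161.53285973] 61.38195962735775 5.557818768835684
lo [585.7699245  153.03931234] 45.134845497311375 9.301932476810752
stoptop [582.93283523 151.82296053] 43.257330972757394 9.071933223665745
ckhi [639.74846017 160.3872747 ] 67.32151698397152
cklo [589.16130154 153.62154979] 65.49846482396013
[ 0.52907115 -0.1738496   0.25026745]
233 124 46 58
213 74 4.6875
```

View pics/w2.png

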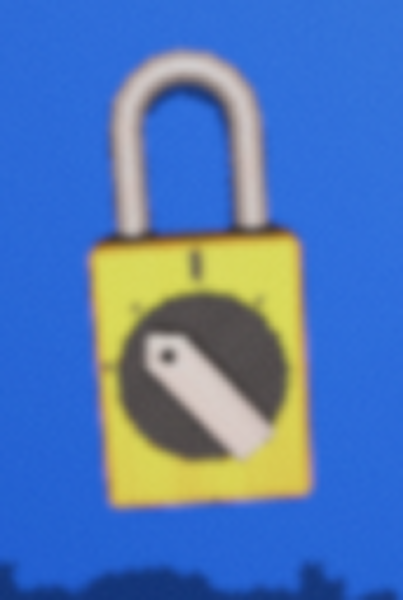

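Lock seen near-upright: face corners about (92,248), (300,238), (312,492), (112,505); pointer tip at (150,338), about 45° left of the index rib, so near the 0.7 notch.

Run:
```python
from h import *
import pickle
c=pickle.load(open('c2.pkl','rb'))
q=lambda u,v,z:onz(c,(u/4.6875+213,v/4.6875+74),z/1e3,1)[:2]*1e3
P=[q(*p,30) for p in[(92,248),(300,238),(312,492),(112,505)]]
C=sum(P)/4;d=(P[0]+P[1]-P[2]-P[3])/2;e=(P[0]+P[3]-P[1]-P[2])/2
an=lambda d:np.degrees(np.arctan2(d[1],d[0]))
print(C,np.hypot(*d),an(d),np.hypot(*e),an(e)-90)
bow=q(186,55,15);print('bow',bow,an(bow-C),np.hypot(*(bow-C)))
a=q(152,335,52);b=q(256,445,52);print('dial',(a+b)/2,np.hypot(*(a-b)),an(a-b))
yaw=np.radians(float(np.mean([an(d),an(e)-90])));print(np.degrees(yaw))
delta([C[0]/1e3,C[1]/1e3,.07],axes([0,0,-1],[np.sin(yaw),-np.cos(yaw),0]))
```

```text
[ 540.70205356 -178.00681887] 69.38046556192792 26.147675217295898 54.189874564976286 25.769732173312534
bow [ 616.48733722 -141.62648868] 25.643091274225696 84.06507980934772
dial [ 540.39551258 -177.68643651] 38.247907684183424 65.28976598992205
25.958703695304216
shift [  9.    8.5 180.3] turn [-0.02 -0.02 -3.57]
```

Call:
send_rows(
  increments=[
    [[9, 8.5, 50], [0, 0, -3.5], 1],
    [[9, 8.5, 100], [0, 0, -3.5], 1],
    [[9, 8.5, 150], [0, 0, -3.5], 1],
    [[9, 8.5, 190], [0, 0, -3.5], 1],
    [[9, 8.5, 220], [0, 0, -3.5], 1],
    [[9, 8.5, 240], [0, 0, -3.5], 1],
    [[9, 8.5, 247], [0, 0, -3.5], 1],
    [[9, 8.5, 247], [0, 0, -3.5], 1],
  ],
)

```text
clock: 4.05
position: [0.5403, -0.1786, 0.0029]
tool_rot: [-3.141, 0.001, 0.451]
force: [-0.7, 0.9, -0.8]
grip_width: 0.0855
finger_force: 0.0
```

Call:
send_rows(
  increments=[
    [[0, 0, 0], [0, 0, 0], -1],
    [[0, 0, 0], [0, 0, 0], -1],
    [[0, 0, 0], [0, 0, 0], -1],
    [[0, 0, 0], [0, 0, 0], -1],
    [[0, 0, 0], [0, 0, 0], -1],
    [[0, 0, 0], [0, 0, 0], -1],
    [[0, 0, 0], [0, 0, 0], -1],
    [[0, 0, 0], [0, 0, 0], -1],
  ],
  newtons=60,
)

```text
clock: 4.85
position: [0.5409, -0.1788, 0.0046]
tool_rot: [3.141, -0.002, 0.45]
force: [-3.4, 5.1, 12.8]
grip_width: 0.0548
finger_force: 62.8
```

```bash
cat >> h.py <<'E'
SEAT=np.array([.619,.157,.100]);PSI=np.radians(7.4)
def lockaxes(psi=PSI):
    return (R.from_euler('z',psi)*R.from_euler('y',-np.radians(25))).as_matrix()  # columns x,y,z of seated lock
def toolpose(off,turn=0,seat=SEAT,psi=PSI):
    """TCP at seat + lock-axes offset (m); tool z = -lock z, tool y = -lock y turned ccw by turn"""
    L=lockaxes(psi);a=turn;y=-L[:,1]*np.cos(a)+L[:,0]*np.sin(a)
    return seat+L@np.array(off),axes(-L[:,2],y)
E
python3 - <<'E'
from h import *
p,r=toolpose([.003,0,.0646]);print(p)
delta(p,r)
E
```

```text
[0.59462252 0.15383392 0.15981534]
shift [ 193.2 -276.2 -154.9] turn [-4.01 24.69 18.07]
```

Call:
send_rows(
  increments=[
    [[0, 0, -40], [0, 0, 0], -1],
    [[0, 0, -80], [0, 0, 0], -1],
    [[0, 0, -120], [0, 0, 0], -1],
    [[0, 0, -150], [0, 0, 0], -1],
    [[0, 0, -180], [0, 0, 0], -1],
    [[0, 0, -180], [0, 0, 0], -1],
  ],
)

```text
clock: 5.45
position: [0.5417, -0.1797, 0.1872]
tool_rot: [3.138, -0.005, 0.449]
force: [0.1, -0.8, -5.1]
grip_width: 0.0547
finger_force: 68.7
```

Run:
```python
from h import *
p,r=toolpose([.003,0,.0646]);print(p)
print(observe()['qpos'])
delta(p+[0,0,.04],r)
```

```text
[0.59462252 0.15383392 0.15981534]
[-0.19784426  0.55793154  0.59752715  1.81759172 -0.3977645   0.88182509
 -0.53669996]
shift [ 192.5 -277.4  -12.5] turn [-3.87 24.48 18.07]
```

Call:
send_rows(
  increments=[
    [[192.5, -277.5, -12.5], [-4, 24.5, 18], -1],
    [[192.5, -277.5, -12.5], [-4, 24.5, 18], -1],
    [[192.5, -277.5, -12.5], [-4, 24.5, 18], -1],
    [[192.5, -277.5, -12.5], [-4, 24.5, 18], -1],
    [[192.5, -277.5, -12.5], [-4, 24.5, 18], -1],
    [[192.5, -277.5, -12.5], [-4, 24.5, 18], -1],
    [[192.5, -277.5, -12.5], [-4, 24.5, 18], -1],
    [[192.5, -277.5, -12.5], [-4, 24.5, 18], -1],
    [[192.5, -277.5, -12.5], [-4, 24.5, 18], -1],
    [[192.5, -277.5, -12.5], [-4, 24.5, 18], -1],
  ],
)

```text
clock: 6.45
position: [0.5927, 0.1535, 0.1953]
tool_rot: [3.14, -0.431, 0.13]
force: [0.7, -1.4, -4.5]
grip_width: 0.0549
finger_force: 68.7
```

Run:
```python
from h import *
import pickle
p,r=toolpose([.003,0,.0646])
print(observe()['qpos'])
delta(p,r)
c=camera_params('wrist');w=grab_frame('wrist');pickle.dump(c,open('c3.pkl','wb'));cv2.imwrite('w3.png',w)
a=w[60:300,130:370];cv2.imwrite('pics/w3.png',cv2.resize(a,(600,600),interpolation=2))
```

```text
[-0.94169881  0.4785987   0.70476773  2.07020642 -0.679206    0.33097123
 -1.19503825]
shift [-13.   -0.2  33.1] turn [0.07 0.33 0.04]
```

View pics/w3.png

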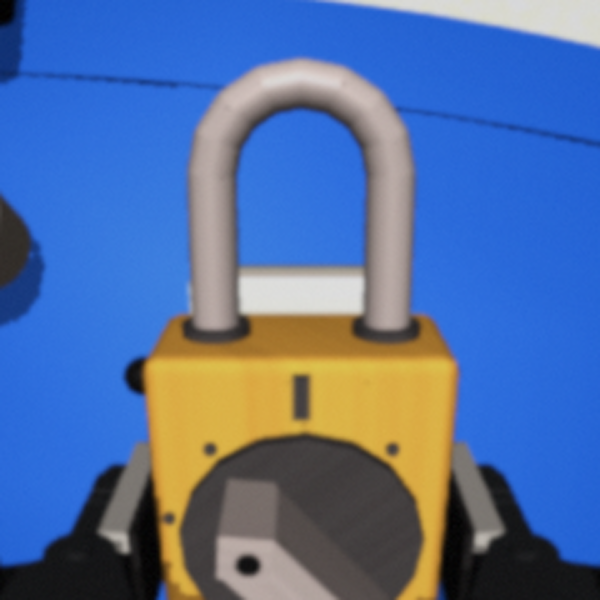

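The lock is held square. Its shackle legs span columns 190-412, and behind it the cradle's high edge starts at about (190,285). I'll compare that with where my stand estimate predicts it.

Run:
```python
from h import *
import pickle
c=pickle.load(open('c3.pkl','rb'));L=lockaxes();w=cv2.imread('w3.png')
for y in(.0307,0,-.0307):print((proj(c,SEAT+L@[.034,y,0],1)-[130,60])*2.5)
k=(proj(c,np.array([.6107,.2213,.054]),1)-[130,60])*2.5;print('knob',k)
# white cradle pixels, rows 268-312 of the view
for r in(168,172,176,180,184):
    print(r,[(u-130)*2.5 for u in range(196,312) if w[r,u].min()>150 and np.ptp(w[r,u].astype(int))<40][:3],w[r,203:210].tolist())
```

```text
[206.85614259 277.16180505]
[298.82402471 276.90336255]
[390.78795204 277.14085568]
knob [142.39172206 376.73367647]
168 [200.0, 202.5, 205.0] [[223, 129, 62], [220, 127, 64], [200, 121, 77], [152, 114, 104], [125, 122, 131], [136, 139, 152], [147, 151, 164]]
172 [200.0, 202.5, 205.0] [[222, 130, 65], [217, 131, 74], [194, 129, 95], [149, 121, 114], [126, 123, 132], [134, 137, 149], [147, 150, 163]]
176 [202.5, 205.0, 207.5] [[222, 130, 66], [219, 142, 91], [203, 155, 126], [163, 146, 139], [132, 133, 140], [132, 135, 147], [144, 148, 161]]
180 [200.0, 202.5, 205.0] [[222, 130, 64], [220, 136, 79], [204, 145, 110], [167, 143, 134], [131, 131, 137], [131, 134, 145], [142, 144, 158]]
184 [202.5, 205.0, 207.5] [[202, 124, 81], [200, 127, 88], [189, 138, 117], [161, 145, 143], [130, 133, 140], [128, 132, 143], [139, 143, 155]]
```

Call:
send_rows(
  increments=[
    [[-13, 0, 33], [0, 0.3, 0], -1],
    [[-13, 0, 50], [0, 0.3, 0], -1],
    [[-13, 0, 65], [0, 0.3, 0], -1],
    [[-13, 0, 75], [0, 0.3, 0], -1],
    [[-13, 0, 82], [0, 0.3, 0], -1],
    [[-13, 0, 85], [0, 0.3, 0], -1],
    [[-13, 0, 85], [0, 0.3, 0], -1],
  ],
)

```text
clock: 7.2
position: [0.6169, 0.1552, 0.1128]
tool_rot: [3.14, -0.436, 0.127]
force: [0.0, -0.4, -4.3]
grip_width: 0.0546
finger_force: 68.7
```

Run:
```python
from h import *
p,r=toolpose([.003,0,.0046]);s=observe()
print(s['qpos'],s['force'])
delta(p,r)
w=grab_frame('wrist');a=w[60:300,130:370];cv2.imwrite('pics/w4.png',cv2.resize(a,(600,600),interpolation=2))
```

```text
[-0.73603476  0.61131678  0.45974769  2.06318869 -1.00695311  0.165141
 -0.8797501 ] [ 0.03308845 -0.42701652 -4.26314517]
shift [-0.3 -1.5  8. ] turn [ 0.12  0.01 -0.09]
```

Call:
send_rows(
  increments=[
    [[0, -1.5, 0], [0.1, 0, -0.1], -1],
    [[0, -1.5, 0], [0.1, 0, -0.1], -1],
    [[0, -1.5, 1], [0.1, 0, -0.1], -1],
    [[0, -1.5, 1], [0.1, 0, -0.1], -1],
  ],
)

```text
clock: 7.65
position: [0.617, 0.1589, 0.1122]
tool_rot: [3.142, -0.437, 0.132]
force: [-0.6, 1.1, -4.5]
grip_width: 0.0546
finger_force: 68.7
```

Run:
```python
from h import *
p,r=toolpose([.003,0,.0046]);s=observe()
print(s['qpos'],s['force'])
delta(p,r)
```

```text
[-0.73970327  0.61342367  0.45868254  2.06140412 -1.01777749  0.16539662
 -0.86942696] [-0.61621555  1.07393783 -4.52517369]
shift [-0.6  2.2  7.2] turn [-0.07 -0.02  0.16]
```

Call:
send_rows(
  increments=[
    [[0, 0, 0], [0, 0, 0], -1],
    [[0, 0, 0], [0, 0, 0], -1],
    [[0, 0, 0], [0, 0, 0], -1],
  ],
)

```text
clock: 7.95
position: [0.617, 0.1589, 0.1122]
tool_rot: [3.141, -0.437, 0.132]
force: [0.1, 0.1, -4.7]
grip_width: 0.0546
finger_force: 68.7
```

Run:
```python
from h import *
p,r=toolpose([.003,0,.0046])
import time
for i in range(3):
    s=observe();print(s['clock'],s['position'],s['qpos'][[4,5,6]]);delta(p,r);grab_frame('top')
```

```text
7.95 [0.61699756 0.15888723 0.11219677] [-1.01723716  0.1654299  -0.86998397]
shift [-0.6  2.1  7.2] turn [-0.06 -0.02  0.15]
8.0 [0.6170133  0.15891143 0.11220293] [-1.01730664  0.16540608 -0.86990499]
shift [-0.6  2.2  7.2] turn [-0.07 -0.02  0.16]
8.05 [0.61696929 0.15889724 0.1121614 ] [-1.01731881  0.16540162 -0.86992404]
shift [-0.5  2.1  7.2] turn [-0.06 -0.02  0.16]
```

Call:
send_rows(
  increments=[
    [[-0.5, 2, 1], [0, 0, 0], -1],
    [[-0.5, 2, 1], [0, 0, 0], -1],
    [[-0.5, 2, 2], [0, 0, 0], -1],
    [[-0.5, 2, 2], [0, 0, 0], -1],
  ],
)

```text
clock: 8.5
position: [0.6176, 0.157, 0.11]
tool_rot: [3.141, -0.437, 0.132]
force: [0.1, -0.3, -4.1]
grip_width: 0.0548
finger_force: 68.7
```

Run:
```python
from h import *
p,r=toolpose([.003,0,.0046])
s=observe();print(s['clock'],s['position'],s['qpos'],s['force']);delta(p,r)
```

```text
8.5 [0.61763928 0.15697672 0.10999922] [-0.73536706  0.6179504   0.45863182  2.06200114 -1.05341569  0.16513506
 -0.83135525] [ 0.0782971  -0.29142965 -4.10111329]
shift [-0.   0.2  5. ] turn [-0.06 -0.01  0.16]
```

Call:
send_rows(
  increments=[
    [[0, 0, 1], [0, 0, 0], -1],
    [[0, 0, 2], [0, 0, 0], -1],
    [[0, 0, 3], [0, 0, 0], -1],
    [[0, 0, 3], [0, 0, 0], -1],
  ],
)

```text
clock: 8.9
position: [0.6189, 0.1571, 0.1073]
tool_rot: [3.141, -0.437, 0.132]
force: [-0.5, 0.2, -4.1]
grip_width: 0.0546
finger_force: 68.7
```

Run:
```python
from h import *
p,r=toolpose([.003,0,.0046])
s=observe();print(s['clock'],s['position'],s['qpos'],s['force']);delta(p,r)
```

```text
8.9 [0.61890259 0.157116   0.10727261] [-0.73441434  0.62498733  0.45905928  2.06001139 -1.08558965  0.16491305
 -0.80050488] [-0.51834627  0.1857516  -4.11835654]
shift [-0.   0.1  2. ] turn [-0.06 -0.01  0.16]
```

Call:
send_rows(
  increments=[
    [[0, 0, 1], [0, 0, 0], -1],
    [[0, 0, 2], [0, 0, 0], -1],
    [[0, 0, 2], [0, 0, 0], -1],
  ],
)

```text
clock: 9.2
position: [0.6197, 0.1572, 0.1055]
tool_rot: [3.141, -0.437, 0.132]
force: [-0.6, -0.1, -4.1]
grip_width: 0.055
finger_force: 68.7
```

Call:
send_rows(
  increments=[
    [[0, 0, 0.5], [0, 0, 0], -1],
    [[0, 0, 1], [0, 0, 0], -1],
    [[0, 0, 1], [0, 0, 0], -1],
  ],
)

```text
clock: 9.5
position: [0.6199, 0.1572, 0.1053]
tool_rot: [-3.141, -0.437, 0.132]
force: [-15.1, -1.4, 16.5]
grip_width: 0.0549
finger_force: 71.7
```

Call:
send_rows(
  increments=[
    [[0, 0, -0.8], [0, 0, 0], -1],
    [[-1, 0, -0.8], [0, 0, 0], -1],
    [[-2, 0, -0.8], [0, 0, 0], -1],
    [[-2, 0, -0.8], [0, 0, 0], -1],
  ],
)

```text
clock: 9.9
position: [0.6179, 0.157, 0.1045]
tool_rot: [3.141, -0.437, 0.132]
force: [-1.6, 0.4, -2.1]
grip_width: 0.0546
finger_force: 68.9
```

Call:
send_rows(
  increments=[
    [[-0.7, 0, 0], [0, 0, 0], -1],
    [[-1.4, 0, 0], [0, 0, 0], -1],
    [[-1.4, 0, 0], [0, 0, 0], -1],
  ],
)

```text
clock: 10.2
position: [0.6178, 0.1569, 0.1046]
tool_rot: [3.141, -0.439, 0.132]
force: [7.0, 1.2, -3.5]
grip_width: 0.0548
finger_force: 68.6
```

Call:
send_rows(
  increments=[
    [[0.5, 0, 0.4], [0, 0, 0], -1],
    [[0.5, 0, 0.4], [0, 0, 0], 0.65],
    [[0.5, 0, 0.4], [0, 0, 0], 0.65],
    [[0.5, 0, 0.4], [0, 0, 0], 0.65],
    [[0.5, 0, 0.4], [0, 0, 0], 0.65],
    [[0.5, 0, 0.4], [0, 0, 0], 0.65],
  ],
)

```text
clock: 10.8
position: [0.6174, 0.1569, 0.1038]
tool_rot: [3.141, -0.437, 0.132]
force: [-0.1, 0.3, 0.1]
grip_width: 0.0705
finger_force: 0.0
```

Call:
send_rows(
  increments=[
    [[0, 0, -20], [0, 0, 0], 0.65],
    [[0, 0, -50], [0, 0, 0], 0.65],
    [[0, 0, -80], [0, 0, 0], 0.65],
    [[0, 0, -100], [0, 0, 0], 0.65],
    [[0, 0, -100], [0, 0, 0], 0.65],
  ],
)

```text
clock: 11.3
position: [0.5753, 0.1519, 0.1962]
tool_rot: [-3.141, -0.439, 0.132]
force: [0.3, -0.3, -0.2]
grip_width: 0.0704
finger_force: 0.0
```

Run:
```python
from h import *
import pickle
s=observe();print(s['position'],s['qpos'])
c=camera_params('wrist');w=grab_frame('wrist');pickle.dump(c,open('c5.pkl','wb'));cv2.imwrite('w5.png',w)
a=w[40:320,110:390];cv2.imwrite('pics/w5.png',cv2.resize(a,(600,600),interpolation=2))
```

```text
[0.57534012 0.15187084 0.19624432] [-1.07654342  0.51048484  0.88135012  2.12131827 -0.94385579  0.36757021
 -0.94529345]
```

View pics/w5.png

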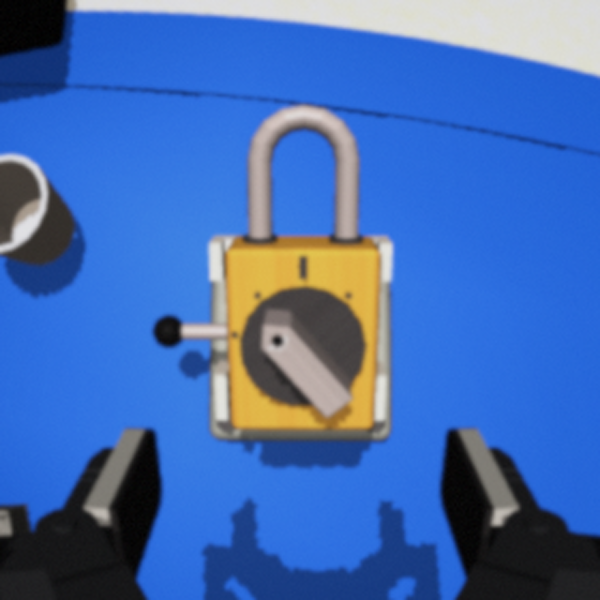

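The lock is seated between the cheeks and against the low stop. The pointer's dark dot is at (278,340), bar end about (340,405), index rib at (303,267).

```bash
cat >> h.py <<'E'
SEAT2=np.array([.6174,.1569,.1038])-.0046*lockaxes()[:,2]*0.9
def onlock(c,uv,h):
    L=lockaxes();o,v=ray(c,uv,1);n=L[:,2];t=((SEAT2+n*h-o)@n)/(v@n);return L.T@(o+v*t-SEAT2)
E
python3 - <<'E'
from h import *
import pickle
c=pickle.load(open('c5.pkl','rb'));k=280/600
f=lambda u,v,h:onlock(c,(u*k+110,v*k+40),h)*1e3
for n,p in dict(tl=(227,248),tr=(378,248),br=(372,428),bl=(232,428)).items():print(n,f(*p,.03))
a=f(278,340,.052);b=f(340,406,.052);print(a,b,np.degrees(np.arctan2(*(a-b)[1::-1])))
th=np.arctan2(*(a-b)[1::-1])
delta(*toolpose([0,0,.062],th,SEAT2))
E
```

```text
tl [36.40441244 26.06429721 30.        ]
tr [ 36.57894663 -26.71127476  30.        ]
br [-33.63282951 -27.39606222  30.        ]
bl [-33.80408572  26.5912524   30.        ]
[10.2619829   7.62522355 52.        ] [-13.55687736 -13.22938887  52.        ] 41.203780875688835
shift [-0.4  0.8 42.7] turn [ -0.09  -0.13 -41.  ]
```

Call:
send_rows(
  increments=[
    [[0.5, 0.5, 10], [0, 0, -40], -0.2],
    [[0.5, 0.5, 20], [0, 0, -40], -0.2],
    [[0.5, 0.5, 30], [0, 0, -40], -0.2],
    [[0.5, 0.5, 35], [0, 0, -40], -0.2],
    [[0.5, 0.5, 38], [0, 0, -40], -0.2],
    [[0.5, 0.5, 38], [0, 0, -40], -0.2],
  ],
)

```text
clock: 11.95
position: [0.592, 0.1526, 0.1593]
tool_rot: [2.85, -0.329, 0.88]
force: [0.0, 0.1, -0.3]
grip_width: 0.0339
finger_force: 0.0
```

Run:
```python
from h import *
s=observe();print(s['qpos'],s['grip_width'])
delta(*toolpose([0.0005,0,.038],np.radians(40),SEAT2))
```

```text
[-0.84150756  0.51318686  0.57240662  2.10126738 -0.78053989  0.23069737
 -0.39636323] 0.033879988483061
shift [ 0.9 -0.4 27.3] turn [-0.07 -0.01  0.22]
```

Call:
send_rows(
  increments=[
    [[0.9, -0.4, 10], [0, 0, 0], -0.2],
    [[0.9, -0.4, 18], [0, 0, 0], -0.2],
    [[0.9, -0.4, 24], [0, 0, 0], -0.2],
    [[0.9, -0.4, 27], [0, 0, 0], -0.2],
    [[0.9, -0.4, 27], [0, 0, 0], -0.2],
  ],
)

```text
clock: 12.45
position: [0.6035, 0.1552, 0.1355]
tool_rot: [2.85, -0.33, 0.878]
force: [-0.6, 1.4, 0.8]
grip_width: 0.0344
finger_force: 0.0
```

Call:
send_rows(
  increments=[
    [[0, 0, 0], [0, 0, 0], -1],
    [[0, 0, 0], [0, 0, 0], -1],
    [[0, 0, 0], [0, 0, 0], -1],
    [[0, 0, 0], [0, 0, 0], -1],
    [[0, 0, 0], [0, 0, 0], -1],
  ],
  newtons=25,
)

```text
clock: 12.95
position: [0.6035, 0.1555, 0.1362]
tool_rot: [2.85, -0.33, 0.879]
force: [-4.2, -1.8, 6.0]
grip_width: 0.0111
finger_force: 28.9
```

Run:
```python
from h import *
s=observe();print(s['qpos'],s['grip_width'],s['force'],s['moment'])
delta(*toolpose([0.0005,0,.038],np.radians(40),SEAT2))
```

```text
[-0.77406023  0.55607641  0.49231758  2.08531286 -0.84637022  0.18663028
 -0.33466625] 0.011068780021614695 [-4.21237178 -1.7558301   6.01869396] [-0.23933654  0.68005056 -0.03226098]
shift [-0.7 -0.   1.4] turn [-0.04 -0.08  0.15]
```

Call:
send_rows(
  increments=[
    [[0, 0, -0.7], [0, 0, 0], -1],
    [[0, 0, -0.7], [0, 0, 7], -1],
    [[0, 0, -0.7], [0, 0, 14], -1],
    [[0, 0, -0.7], [0, 0, 21], -1],
    [[0, 0, -0.7], [0, 0, 28], -1],
    [[0, 0, -0.7], [0, 0, 35], -1],
    [[0, 0, -0.7], [0, 0, 40], -1],
    [[0, 0, -0.7], [0, 0, 40], -1],
    [[0, 0, -0.7], [0, 0, 40], -1],
  ],
)

```text
clock: 13.85
position: [0.6034, 0.1554, 0.1366]
tool_rot: [3.14, -0.437, 0.135]
force: [3.2, -1.1, -3.2]
grip_width: 0.0116
finger_force: 27.6
```

Run:
```python
from h import *
s=observe();print(s['qpos'],s['grip_width'],s['force'],s['moment'])
delta(*toolpose([0.0005,0,.038],0,SEAT2))
```

```text
[-0.87414105  0.59621174  0.63853712  2.08980195 -1.12285583  0.25457285
 -0.77521856] 0.0115930243187043 [ 3.17148032 -1.06661801 -3.15992704] [-0.3323327   0.08756325 -0.15558337]
shift [-0.6  0.3  1.9] turn [-0.04 -0.04  0.33]
```

Call:
send_rows(
  increments=[
    [[0, 0, 0], [0, 0, 0], -0.2],
    [[0, 0, 0], [0, 0, 0], -0.2],
    [[0, 0, 0], [0, 0, 0], -0.2],
    [[0, 0, -25], [0, 0, 0], 0.4],
    [[0, 0, -60], [0, 0, 0], 0.4],
    [[0, 0, -60], [0, 0, 0], 0.4],
  ],
)

```text
clock: 14.45
position: [0.5778, 0.1524, 0.1936]
tool_rot: [-3.141, -0.439, 0.133]
force: [0.7, 0.6, -1.1]
grip_width: 0.0597
finger_force: 0.0
```

Run:
```python
from h import *
import pickle
s=observe();print(s['position'],s['qpos'])
c=camera_params('wrist');w=grab_frame('wrist');pickle.dump(c,open('c6.pkl','wb'));cv2.imwrite('w6.png',w)
a=w[40:320,110:390];cv2.imwrite('pics/w6.png',cv2.resize(a,(600,600),interpolation=2))
delta(*toolpose([0.055,0,.075],0,SEAT2))
```

```text
[0.57777925 0.15240127 0.19364959] [-1.07442537  0.52219841  0.88395777  2.11812849 -0.97185944  0.37084735
 -0.92030731]
shift [53.4  1.5 26.2] turn [-0.14 -0.12  0.24]
```

View pics/w6.png

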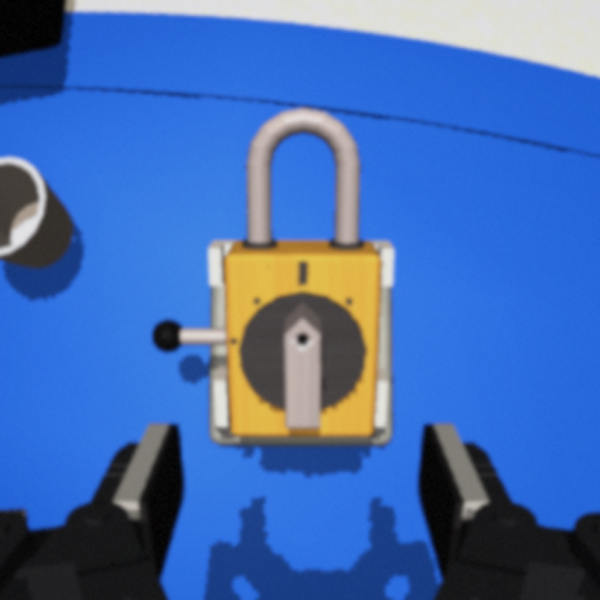

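The bar now points at the index rib (bar tip (303,310), rib (303,272)), and the lock is still seated. Next is the shackle.

Call:
send_rows(
  increments=[
    [[30, 1, 10], [0, 0, 0], 0.4],
    [[53.5, 1.3, 26], [0, 0, 0.2], 0.4],
    [[53.5, 1.3, 26], [0, 0, 0.2], 0.4],
  ],
)

```text
clock: 14.8
position: [0.6396, 0.159, 0.189]
tool_rot: [-3.141, -0.437, 0.129]
force: [-1.5, -0.2, -0.8]
grip_width: 0.0595
finger_force: 0.0
```

Run:
```python
from h import *
s=observe();print(s['position'],s['qpos'])
delta(*toolpose([0.055,0,.002],0,SEAT2))
```

```text
[0.63956865 0.15896927 0.18903364] [-0.9797414   0.62157477  0.85451069  1.97042053 -0.97913481  0.44958243
 -0.93078431]
shift [-1.2 -0.8 70. ] turn [-0.03 -0.04  0.01]
```

Call:
send_rows(
  increments=[
    [[-1, -0.5, 20], [0, 0, 0], 0.4],
    [[-1, -0.5, 40], [0, 0, 0], 0.4],
    [[-1, -0.5, 55], [0, 0, 0], 0.4],
    [[-1, -0.5, 65], [0, 0, 0], 0.4],
    [[-1, -0.5, 69], [0, 0, 0], 0.4],
    [[-1, -0.5, 69], [0, 0, 0], 0.4],
  ],
)

```text
clock: 15.4
position: [0.665, 0.1625, 0.1267]
tool_rot: [-3.14, -0.436, 0.128]
force: [0.5, -0.1, 1.1]
grip_width: 0.0598
finger_force: 0.0
```

Run:
```python
from h import *
s=observe();print(s['position'],s['qpos'],s['force'])
delta(*toolpose([0.055,0,.002],0,SEAT2))
```

```text
[0.66502695 0.1624973  0.12672003] [-0.83715728  0.70606803  0.67313786  1.93984924 -1.10772943  0.34779088
 -0.81538621] [ 0.49446863 -0.06231079  1.10420722]
shift [ 1.9 -0.6  2.6] turn [-0.05  0.01 -0.06]
```

Call:
send_rows(
  increments=[
    [[1.5, -0.5, 2.5], [0, 0, 0], 0.4],
    [[1.5, -0.5, 2.5], [0, 0, 0], -1],
    [[1.5, -0.5, 2.5], [0, 0, 0], -1],
    [[1.5, -0.5, 2.5], [0, 0, 0], -1],
    [[1.5, -0.5, 2.5], [0, 0, 0], -1],
    [[1.5, -0.5, 2.5], [0, 0, 0], -1],
  ],
  newtons=40,
)

```text
clock: 16.0
position: [0.6677, 0.1638, 0.126]
tool_rot: [-3.14, -0.437, 0.128]
force: [-2.2, 0.2, 6.4]
grip_width: 0.0394
finger_force: 39.5
```

Call:
send_rows(
  increments=[
    [[3, 0, 0], [0, 0, 0], -1],
    [[6, 0, 0], [0, 0, 0], -1],
    [[9, 0, 0], [0, 0, 0], -1],
    [[12, 0, 0], [0, 0, 0], -1],
    [[12, 0, 0], [0, 0, 0], -1],
  ],
)

```text
clock: 16.5
position: [0.6787, 0.1652, 0.1309]
tool_rot: [-3.14, -0.437, 0.128]
force: [-2.5, 0.1, 6.2]
grip_width: 0.0395
finger_force: 39.5
```

Run:
```python
from h import *
s=observe();print(s['position'],s['qpos'],s['force'],lockaxes().T@(s['position']-SEAT2),lockaxes().T@s['force'])
```

```text
[0.67871015 0.16520044 0.13090019] [-0.84162761  0.72487335  0.69766864  1.90307079 -1.09002736  0.38005329
 -0.84081862] [-2.5416216   0.13324731  6.23573995] [0.067525   0.00033483 0.00255433] [0.36658528 0.45948719 6.70943624]
```

Call:
send_rows(
  increments=[
    [[2, 0, 0], [0, 0, 0], -1],
    [[4, 0, 0], [0, 0, 0], -1],
    [[5.5, 0, 0], [0, 0, 0], -1],
    [[5.5, 0, 0], [0, 0, 0], -1],
  ],
)

```text
clock: 16.9
position: [0.6835, 0.1658, 0.133]
tool_rot: [-3.14, -0.437, 0.128]
force: [-2.3, 1.4, 5.4]
grip_width: 0.0394
finger_force: 39.5
```

Call:
send_rows(
  increments=[
    [[0.7, 0, 0], [0, 0, 0], -1],
    [[1.4, 0, 0], [0, 0, 0], -1],
    [[1.4, 0, 0], [0, 0, 0], -1],
  ],
)

```text
clock: 17.2
position: [0.6842, 0.1659, 0.1332]
tool_rot: [-3.14, -0.436, 0.128]
force: [-4.6, 0.9, 3.3]
grip_width: 0.0392
finger_force: 39.7
```

Run:
```python
from h import *
s=observe();print(lockaxes().T@(s['position']-SEAT2),lockaxes().T@s['force'])
```

```text
[0.0735235  0.00034582 0.00229582] [-2.66281889  1.53256381  4.84287056]
```

Call:
send_rows(
  increments=[
    [[0.7, 0, 0], [0, 0, 0], -1],
    [[1.2, 0, 0], [0, 0, 0], -1],
    [[1.2, 0, 0], [0, 0, 0], -1],
  ],
)

```text
clock: 17.5
position: [0.6846, 0.1659, 0.1331]
tool_rot: [-3.14, -0.435, 0.128]
force: [-8.4, 0.4, 0.6]
grip_width: 0.0393
finger_force: 39.7
```

Run:
```python
from h import *
s=observe();print(lockaxes().T@(s['position']-SEAT2),lockaxes().T@s['force'])
```

```text
[0.0738225  0.00030464 0.0020804 ] [-7.22090841  1.43534089  4.06915603]
```

Call:
send_rows(
  increments=[
    [[-0.5, 0, 0], [0, 0, 0], 0.3],
    [[-0.5, 0, 0], [0, 0, 0], 0.3],
    [[-0.5, 0, 0], [0, 0, 0], 0.3],
    [[-0.5, 0, -20], [0, 0, 0], 0.3],
    [[-0.5, 0, -50], [0, 0, 0], 0.65],
    [[-0.5, 0, -75], [0, 0, 0], 0.65],
    [[-30, 0, -85], [0, 0, 0], 0.65],
    [[-74, 0, -85], [0, 0, 0], 0.65],
    [[-74, 0, -85], [0, 0, 0], 0.65],
  ],
)

```text
clock: 18.4
position: [0.5784, 0.1518, 0.1776]
tool_rot: [-3.139, -0.432, 0.128]
force: [0.9, 0.4, 1.5]
grip_width: 0.0701
finger_force: 0.0
```

Run:
```python
from h import *
import pickle
s=observe();print(s['position'],s['qpos'],s['force'],s['grip_width'])
c=camera_params('wrist');w=grab_frame('wrist');pickle.dump(c,open('c7.pkl','wb'));cv2.imwrite('w7.png',w)
a=w[40:320,110:390];cv2.imwrite('pics/w7.png',cv2.resize(a,(600,600),interpolation=2))
delta(*toolpose([0.0005,0,.004],0,SEAT2))
```

```text
[0.57843946 0.15183095 0.17761926] [-1.02885917  0.53778796  0.82632575  2.12316592 -1.01247849  0.34390588
 -0.8867867 ] [0.85131055 0.38365211 1.49075145] 0.0700647638174011
shift [ 1.7  0.5 83.7] turn [-0.12  0.08 -0.07]
```

View pics/w7.png

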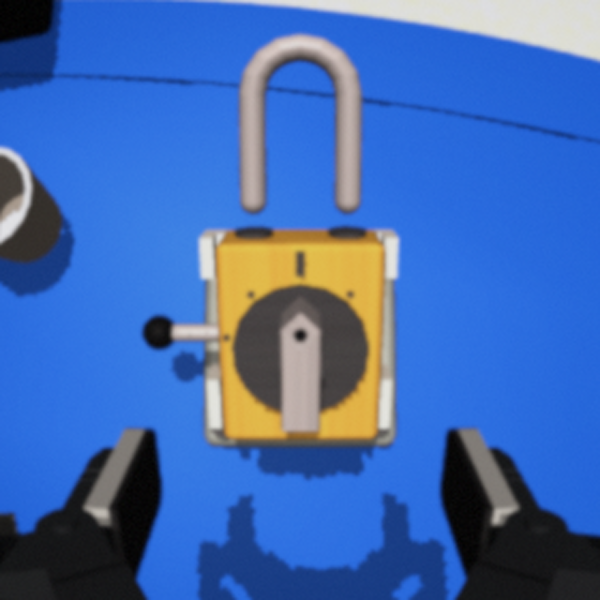

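The shackle is open (leg ends at (253,208) and (348,208), clear of the body at row 230), and the dial and lock are undisturbed. Now I'll grip the body and lift.

Call:
send_rows(
  increments=[
    [[1.5, 0.5, 20], [0, 0, 0], 0.65],
    [[1.5, 0.5, 45], [0, 0, 0], 0.65],
    [[1.5, 0.5, 65], [0, 0, 0], 0.65],
    [[1.5, 0.5, 76], [0, 0, 0], 0.65],
    [[1.5, 0.5, 82], [0, 0, 0], 0.65],
    [[1.5, 0.5, 82], [0, 0, 0], 0.65],
  ],
)

```text
clock: 19.05
position: [0.6198, 0.1565, 0.1057]
tool_rot: [-3.14, -0.437, 0.128]
force: [0.0, 0.3, -0.8]
grip_width: 0.0705
finger_force: 0.0
```

Run:
```python
from h import *
s=observe();print(s['qpos'],s['force'])
delta(*toolpose([0.0005,0,.004],0,SEAT2))
```

```text
[-0.7681541   0.64236808  0.51095868  2.06057969 -1.20680938  0.19271463
 -0.69277513] [ 0.03975476  0.34378292 -0.82991593]
shift [-2.5 -0.7  0.9] turn [-0.04 -0.02 -0.08]
```

Call:
send_rows(
  increments=[
    [[-2.5, -0.5, 0], [0, 0, 0], 0.65],
    [[-2.5, -0.5, 0], [0, 0, 0], -1],
    [[-2.5, -0.5, 0], [0, 0, 0], -1],
    [[-2.5, -0.5, 0], [0, 0, 0], -1],
    [[-2.5, -0.5, 0], [0, 0, 0], -1],
    [[-2.5, -0.5, 0], [0, 0, 0], -1],
    [[-2.5, -0.5, 0], [0, 0, 0], -1],
  ],
  newtons=70,
)

```text
clock: 19.75
position: [0.6166, 0.1572, 0.1057]
tool_rot: [-3.14, -0.437, 0.128]
force: [-9.3, -2.6, 11.8]
grip_width: 0.0547
finger_force: 71.8
```

Call:
send_rows(
  increments=[
    [[-2, 0, -8], [0, 0, 0], -1],
    [[-1, 0, -20], [0, 0, 0], -1],
    [[0, 0, -40], [0, 0, 0], -1],
    [[10, 0, -65], [0, 0, 0], -1],
    [[25, 0, -90], [0, 0, 0], -1],
    [[40, 0, -120], [0, 0, 0], -1],
    [[55, 0, -145], [0, 0, 0], -1],
    [[55, 0, -150], [0, 0, 0], -1],
    [[55, 0, -150], [0, 0, 0], -1],
  ],
)

```text
clock: 20.65
position: [0.6026, 0.1558, 0.2641]
tool_rot: [-3.139, -0.436, 0.129]
force: [-0.4, 0.3, -4.5]
grip_width: 0.0545
finger_force: 78.9
```

Run:
```python
from h import *
s=observe();print(s['qpos'],s['force'])
a=cv2.imread('w7.png');w=grab_frame('wrist');t=grab_frame('top')
# silver/brass geometry in the wrist view along the centre columns of a leg
cv2.imwrite('w8.png',w)
h=cv2.cvtColor(w,cv2.COLOR_BGR2HSV)
m=cv2.inRange(h,(15,100,60),(35,255,255));k=max(cv2.findContours(m,0,2)[0],key=cv2.contourArea);x,y,ww,hh=cv2.boundingRect(k);print('body',x,y,ww,hh)
b=cv2.inRange(h,(100,120,60),(125,255,255))
g=cv2.bitwise_not(b)[:y+3,x:x+ww]
for r in range(0,y+3,4):print(r,''.join('.' if v==0 else '#' for v in g[r,::4]))
```

```text
[-1.19141015  0.52301936  1.10357312  1.98953792 -0.81936405  0.57789229
 -1.06404229] [-0.35857088  0.31251877 -4.53433372]
body 189 185 123 138
0 ###############################
4 ###############################
8 ###############################
12 ###############################
16 ###############################
20 ###############################
24 ###############################
28 ###############################
32 ###############################
36 ###############################
40 ###############################
44 ###############################
48 ###############################
52 ###############################
56 ###############################
60 ###############################
64 ###############################
68 ###############################
72 ###############################
76 ###############################
80 ###############################
84 ....###########################
88 ....#####......################
92 ....#####.............#########
96 ....#####.............#####...#
100 ....#####.............#####....
104 ....#####.............#####....
108 ....#####.............#####....
112 ....#####.............#####....
116 ....#####.............#####....
120 ....#####.............#####....
124 ....#####.............#####....
128 ....#####.............#####....
132 ....#####.............#####....
136 .....####.............#####....
140 .....####.............#####....
144 .....####.............#####....
148 .....####.............#####....
152 .....####.............#####....
156 .....####.............#####....
160 .....####.............#####....
164 .....####.............#####....
168 .....####.............#####....
172 .....####..............###.....
176 ...............................
180 ...............................
184 ...######.###############.###..
```

Run:
```python
from h import *
import pickle
s=observe();c=camera_params('wrist');T=R.from_euler('xyz',s['tool_rot']).as_matrix();w=cv2.imread('w8.png')
def toolx(uv,h):  # lock underside ~5 mm beyond TCP along tool z
    o,v=ray(c,uv,1);n=T[:,2];P=s['position']+n*(.005-h);t=((P-o)@n)/(v@n);return T.T@(o+v*t-s['position'])*1e3
print('leg ends',toolx((215,173),.0195),toolx((287,173),.0195),'body edge top',toolx((250,187),.03),'collar/leg exit',toolx((250,184),.019))
print(s['position'],s['finger_force'])
c7=pickle.load(open('c7.pkl','rb'));k=280/600
f=lambda u,v,h:onlock(c7,(u*k+110,v*k+40),h)*1e3
print('w7: leg end',f(253,212,.0195),'bow',f(300,37,.017))
```

```text
leg ends [ 46.23944749 -15.46666379 -14.5       ] [ 46.23003951  16.55467647 -14.5       ] body edge top [ 43.02381414   0.08921988 -25.        ] collar/leg exit [ 40.95013242   0.09266912 -14.        ]
[0.60246337 0.15545377 0.26286987] 78.92739057540894
w7: leg end [44.76866033 15.48716309 19.5       ] bow [102.91952556  -0.18651203  17.        ]
```

The shackle bow's far end measures 103 mm against 104 mm expected fully open. It hasn't moved since then, and the lock is held about 155 mm above the cradle.

```bash
python3 -c "
from workcell import *
print(job_done())"
```

```text
the job is handed in; nothing more can be done
None
```

I set the lock on the cradle, turned its dial to the opening notch and pulled the shackle fully open. The gripper now holds the open padlock about 155 mm above the cradle, and the job is handed in.

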